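# Fasten the ward's emergency case

## Robot

A 6-joint arm with a two-finger parallel gripper is mounted at the origin on the work surface. World frame = base frame: x ahead of the robot, y to its left, z up, the work surface at z = 0. Lengths are in m, angles in rad, forces in N, time in s.
With the tool pointing down it reaches from about 0.4 to 0.825 m from the base axis. Payload 7 kg.
Tool frame: the origin (TCP) lies at the centre of the arm's flange, where the gripper is bolted on; the fingertips stand 178 mm ahead of it and the grasp point (between the pads) lies arm.tcp_to_grasp ahead of it (arm.tcp_to_grasp is the distance from the TCP to the grasp point, in m); z points along the fingers, y is the direction in which the jaws open and shut (so a half turn about z gives the same grasp; the last joint's range is limited). The gripper opens to 88 mm and grips with 3 to 60 N. Pads are 19 mm wide; open, the fingers measure 130 mm over their backs; the gripper's body (78 mm by 193 mm) begins 47 mm behind the grasp point.
Start: joints at [-0.813, 0.359, 0.012, 0, -1.224, -0.288], TCP at [0.306, -0.602, 0.405] pointing down, gripper open.
Joint ranges: [-3.07, 3.07], [-1.43, 2.12], [-1.02, 1.25], [-3.03, 1.67], [-3.05, -0], [-3.03, 3.03]. Speed limits (rad/s): [2.39, 2.39, 3.01, 3.14, 3.14, 3.14].

## Interface

Orientations are given as [roll, pitch, yaw] about the fixed x, y, z axes, in that order (R = Rz(yaw) Ry(pitch) Rx(roll)).
In Python, from station import arm gives the robot as it stands.
- The arm moves only by the tool move_arm, never from a script. Its argument "deltas" is a list of rows, each a list of 6 numbers: the shift along the world's x, y, z in mm, then the turn, a rotation vector about the world's x, y, z in degrees. In form: [[tx, ty, tz, ax, ay, az], ...]. A call has exactly 5 rows; each row shifts and turns the commanded pose from where the row before left it; what a row does not reach is not made up. A row lasts 1/12 s, in which the tool goes at most 41.7 mm and 7.16 degrees, less where a joint would pass 70% of its speed; a pose out of reach is approached as far as the arm can. A call with a gripper value outside its range is refused whole. "claw" is the closure in counts, from 0 (fully open) to 255 (shut), set as the call begins (left out, the last holds). The fingers move at their own pace and stop on an object; "squeeze" is the grip in N (left out, the last holds). Time passes only in rows, so rows that do not move let the fingers close, or fill a call up. It gives the time, the measured TCP pose, the force and the opening at its end, in the units of the state.
- arm.get_state(): the state, without advancing time (a new reading comes with each control period).
- arm.grab_frame(name): name is "side" or "top"; returns the picture (420x560x3 uint8, red, green, blue); there is no depth.
- arm.calibration(name): a dict with "intrinsics" (3x3 intrinsics, pixels), "T" (4x4, takes a point from camera to world coordinates). Camera axes: x right, y up, looking along -z (the intrinsics and any distortion apply to the point x, -y, -z); pixel columns grow to the right and rows downward; lengths in m; the calibration is good to about 2 mm. A picture is of the moment at which its call begins. calibration takes no time and is no camera call.
- arm.job_done(): hands the job in, once; it reports no verdict.
Trained networks look in the newest picture that a camera, given by its name, has taken for a name from the list of things; names that differ only in an ending like _2 or _b are one class to them, and where a whole thing is asked for, a point or a joint stands for the part that bears it (a point fixed in the world has none). Each returns a list of dicts, best first, with "score" (0 to 1); they miss things now and then, are a little off and sometimes report something else, mostly with a low value. They report only what shows in the picture. A call takes as long as a camera call.
- arm.spot_in(thing, camera): "xy" ([column, row] in pixels, amid what is visible of it).
- arm.masks_of(thing, camera): "pixels" (420x560 bool, what is visible of it) and "xy" ([column, row] in pixels, amid what is visible of it).
- arm.spot_point(thing, camera): "xy" ([column, row] in pixels: a listed point, or the origin of a listed thing).
The state is a dict: "t": time; "q": joint angles; "qd": joint speeds; "joint_efforts": joint torques, N m; "eef_pos": TCP position; "ee_rot": TCP orientation; "force": force on the tool from outside, world axes, zero at the start; "moment": the same for the moment, N m; "width": finger opening in m.
Only numpy, scipy, OpenCV 4.12 (cv2) and the standard library are available. Lean on these libraries where they do the work, as an engineer would, in place of code of your own. Each camera call takes 0.05 s, during which the arm holds its last target. There are 200 camera calls.

## Task

The emergency case standing on the nurse-station desk is ajar: hook the wire loop of its draw latch over the keeper on the lid and draw it back gently by feel, bearing on the keeper with no more than about 5 N, until the bar sits under the keeper's lip. Then press the lever over centre and all the way down, with no more than about 25 N, so that the latch holds the lid in. Do not lean on the case, and leave the other things on the desk where they are.

Things in the scene. Friction and masses are not known exactly. Their poses are not given: they have to be found in the camera images.
- case: Grey case 300 wide (y), 165 deep (x), 160 high, fixed to the desk, on its hinged edge; its half shells meet at an upright seam along y. Origin: centre of underside, on the seam. x points from the latch shell (x -85 to -5, robot side) to the lid shell (x 3 to 80). z up, flat top at z 160. The steel draw latch is mid-top (y 0). Carrying handle sticks out 36 at the +y end.
- pivot (a point): Axis of the latch lever, along the case's y, fixed on the case at x -12, y 0, z 178 (18 above the top). The loop's hinge pin moves about it: in the case's x-z plane the pin is at pivot + 16 mm * (-cos(lever - 0.2), sin(lever - 0.2)).
- lever (a joint): Lever angle, rad: 0 closed, flat along -x; pi/2 upright; 2.5 leaning most to the lid. Steel plate 20 wide, 4 thick, 7 to 59 from the pivot; its face away from the lid is in line with the axis. Friction holds it where left. With the loop taut it needs 4 to 14 N near its tip. Dead centre lies at 0.2 to 0.35; well below that the tension pulls it on to its stop at 0.
- lever_tip (a point): Middle of the lever's end, 59 from the pivot, on the face that is the upper one when closed (it looks to the lid while the lever stands up).
- loop (a joint): Angle of loop to lever, rad. The loop's rise above level, from its hinge pin towards the lid, is (loop - lever). Greatest 2.75 (against the lever). Stiff hinges: moving the bar by hand takes up to about 4 N, and the loop keeps its angle to the lever, so when the lever is turned back the loop rises with it unless the bar is held down.
- loop_bar (a point): Middle of the cross bar at the loop's free end, 62 from its hinge pin. The loop is a U of 5 thick steel wire, straight arms either side of the lever, 43 wide over all, 33 inside; the bar runs along the case's y. It can be pinched across its 43 width at the bar's ends.
- lid (a joint): Opening of the lid shell about its hinge at the bottom of the seam, rad. The springy seal holds it ajar at 0.08 (13 mm at the top); 0 = seal fully squashed; 0.02 to 0.065 when latched. About 10 N per mm at the top.
- keeper_mark (a point): On the lid, 6.5 above its top; axes as the lid's. The keeper is a steel hook 24 wide, open to +x, screwed out 7 to 12.5 mm towards +x and shimmed up 4 to 10 mm from here, neither measured: feel for it. Without these, from this mark: upright bearing face x -2.5; lip underside z +5.5, top +10.5, end x +2; foot top z -2.5, end x +19.5. The 5 thick bar sits in that 8 high slot.
- sanitiser: Round clear bottle, 64 diameter, 150 high, origin under its centre; to be left alone.
- tape: Roll of white tape, 90 diameter, 24 high, lying flat, origin under its centre; to be left alone.
- stapler: Stapler, 140 x 35 x 43 high, origin under its centre; to be left alone.

How it is judged:
On the way, in this order (a step that is already met when the one before it is completed fails the run):
1. the bar of the loop is in the keeper's slot, under the lip, while the lever still stands up (x of loop_bar in the frame of keeper between 0.017 and 0.0265 m and z of loop_bar in the frame of keeper between 0.008 and 0.016 m and value of joint lever above 0.7 rad), for 0.2 s.
2. the lever is pressed over centre with the lid drawn in (value of joint lever below 0.12 rad and value of joint lid below 0.07 rad), for 0.2 s.
At the end, for the whole second after the job is handed in: the lever is down (below 0.1 rad) and still, the bar of the loop sits in the keeper under its lip (its centre at most 3.5 mm from its seat against the bearing face), the lid is held in (below 0.07 rad), and sanitiser, tape and stapler are within 20 mm of where they stood (x of loop_bar in the frame of keeper between 0.017 and 0.0265 m and z of loop_bar in the frame of keeper between 0.008 and 0.016 m and value of joint lever below 0.1 rad and value of joint lid below 0.07 rad and velocity of joint lever below 0.05 rad/s and distance of each of sanitiser, tape, stapler from where it was at the start of the episode below 0.02 m); the robot touches nothing.
It fails at once if the loop is wrenched: while the fingers are on it, it bears on the keeper with more than 8 N (contact force between the fingers and loop above 1 N and contact force between loop and keeper above 8 N).
It fails at once if the lever is pressed with more than 40 N (contact force between the fingers and lever_c0 above 40 N).
It fails at once if the robot leans on the case or its lid with more than 20 N (contact force between the arm and case_c0 above 20 N or contact force between the arm and lid_c0 above 20 N).
It fails at once if a bystander is knocked away (distance of any of sanitiser, tape, stapler from where it was at the start of the episode above 0.04 m).
It also fails if it takes over 61 s, if anything falls off the work surface, if the arm or the gripper's body presses on something with over 40 N, if the wrist force passes 120 N, or if a joint passes its speed limit or range.

## Working session

There is one attempt and no reset: what is moved stays moved. The work goes in short steps, Python scripts to look and compute and a tool call to move; the robot and the scene stay as the last step left them, time stands still between calls to the robot, and variables do not carry over. Pictures are saved under pics/ and viewed, about 8 in all and at most 12, crops included, and the job is handed in when it is done.

Besides the shell and the picture viewer there is one more tool, called after "Request:" as name(argument=value, ...), one argument or row to a line, values as JSON. move_arm: Moves the arm, as the interface text tells. Its arguments: {"type":"object","properties":{"deltas":{"type":"array","items":{"type":"array","items":{"type":"number"}}},"claw":{"type":"number"},"squeeze":{"type":"number"}},"required":["deltas"]}

```bash
ls; mkdir -p pics
cat > h.py <<'E'
import numpy as np, cv2
from station import arm
def cal(n):
    c=arm.calibration(n); return np.array(c["intrinsics"]),np.array(c["T"])
def ray(n,px):
    K,T=cal(n); d=np.linalg.inv(K)@[px[0],px[1],1.]; d=T[:3,:3]@(d*[1,-1,-1]); return T[:3,3],d/np.linalg.norm(d)
def atz(n,px,z):
    o,d=ray(n,px); return o+d*(z-o[2])/d[2]
def tri(pa,pb,a="side",b="top"):
    o,d=ray(a,pa);p,e=ray(b,pb); s=np.linalg.lstsq(np.c_[d,-e],p-o,rcond=None)[0]
    u,v=o+s[0]*d,p+s[1]*e; return (u+v)/2,np.linalg.norm(u-v)
def proj(n,P):
    K,T=cal(n); c=T[:3,:3].T@(np.array(P)-T[:3,3]); q=K@(c*[1,-1,-1]); return q[:2]/q[2]
def snap(n,f=None):
    im=arm.grab_frame(n)
    if f: cv2.imwrite("pics/"+f,im[...,::-1])
    return im
E
python3 - <<'E'
from h import *
a=snap("side","s0.png");b=snap("top","t0.png")
cv2.imwrite("pics/st0.png",np.vstack([a,b])[...,::-1][:, :]) 
s=arm.get_state(); print(s,arm.tcp_to_grasp)
for n in("side","top"):
    K,T=cal(n);print(n,K.round(1).tolist(),T.round(3).tolist())
    for th in("case","pivot","lever_tip","loop_bar","keeper_mark","sanitiser","tape","stapler"):
        r=arm.spot_point(th,n);print(n,th,[(np.round(x["xy"],1).tolist(),round(x["score"],2)) for x in r[:2]])
E
```

```text
pics
{'t': 0.1, 'q': array([-8.12907959e-01,  3.59265268e-01,  1.11668006e-02, -2.99033694e-04,
       -1.22406405e+00, -2.88082590e-01]), 'qd': array([ 0.0001901 , -0.00233316,  0.00329415, -0.00075989,  0.00024681,
        0.00178356]), 'joint_efforts': array([-1.57910941e-03, -5.84163451e+01,  2.93751562e+01,  7.01555997e+00,
        1.01693204e-02, -5.47569960e-05]), 'eef_pos': array([ 0.30549076, -0.6017236 ,  0.40385734]), 'ee_rot': array([ 3.14020289e+00, -1.18643556e-04, -2.67188861e+00]), 'force': array([ 0.85662032,  0.26456668, -0.06408306]), 'moment': array([-0.0015126 ,  0.00327962, -0.03321147]), 'width': 0.08755406404783514} 0.1593
side [[478.5, 0.0, 282.0], [0.0, 478.5, 212.0], [0.0, 0.0, 1.0]] [[0.96, 0.155, -0.232, 0.164], [-0.279, 0.549, -0.788, -1.159], [0.005, 0.821, 0.57, 0.998], [0.0, 0.0, 0.0, 1.0]]
side case [([291.0, 263.7], 0.79)]
side pivot []
side lever_tip []
side loop_bar [([290.8, 261.4], 0.29)]
side keeper_mark [([304.5, 219.5], 0.93), ([292.8, 265.0], 0.46)]
side sanitiser [([361.0, 340.3], 0.86), ([290.0, 264.3], 0.4)]
side tape [([307.3, 357.9], 0.73)]
side stapler [([302.2, 218.7], 0.42)]
top [[505.1, 0.0, 285.4], [0.0, 505.1, 207.3], [0.0, 0.0, 1.0]] [[-0.021, 0.982, -0.185, 0.224], [-1.0, -0.024, -0.012, 0.024], [-0.017, 0.185, 0.983, 1.624], [0.0, 0.0, 0.0, 1.0]]
top case [([314.9, 210.7], 0.86)]
top pivot [([316.3, 202.0], 0.7)]
top lever_tip [([316.0, 198.3], 0.54)]
top loop_bar [([319.9, 187.0], 0.39), ([313.7, 205.7], 0.2)]
top keeper_mark [([317.4, 192.5], 0.78)]
top sanitiser [([416.8, 179.4], 0.76)]
top tape [([425.3, 231.1], 0.72)]
top stapler [([152.9, 218.0], 0.82)]
```

Run:
```python
from h import *
a=cv2.imread("pics/s0.png");b=cv2.imread("pics/t0.png")
c=cv2.resize(a[170:300,210:385],None,fx=3,fy=3,interpolation=3)[:390,:525]
print(c.shape)
d=cv2.resize(b[140:270,100:460],(800,289),interpolation=3)
e=np.zeros((300,800,3),np.uint8); e[:, :400]=cv2.resize(a,(400,300)); e[:,400:]=cv2.resize(a[160:290,205:380],(400,300),interpolation=3)
cv2.imwrite("pics/v1.png",np.vstack([e,d]))
for nm,x,y in (("mark",(304.5,219.5),(317.4,192.5)),("case",(291,263.7),(314.9,210.7)),("san",(361,340.3),(416.8,179.4)),("tape",(307.3,357.9),(425.3,231.1))):
    print(nm,tri(x,y))
print(atz("top",(314.9,210.7),0),atz("top",(316.3,202),.178),atz("top",(152.9,218),0))
```

```text
(390, 525, 3)
mark (array([ 0.55106806, -0.05521308,  0.1576766 ]), np.float64(0.015601307836823643))
case (array([ 0.51941841, -0.05250119, -0.00985612]), np.float64(0.0013702208344836602))
san (array([ 0.61491395, -0.39405382, -0.01743481]), np.float64(0.005368508572676541))
tape (array([ 0.44869399, -0.41071569, -0.01497093]), np.float64(0.010609008238736357))
[ 0.51695383 -0.05193386  0.        ] [ 0.51054585 -0.04852015  0.178     ] [0.50557398 0.4784443  0.        ]
```

View pics/v1.png

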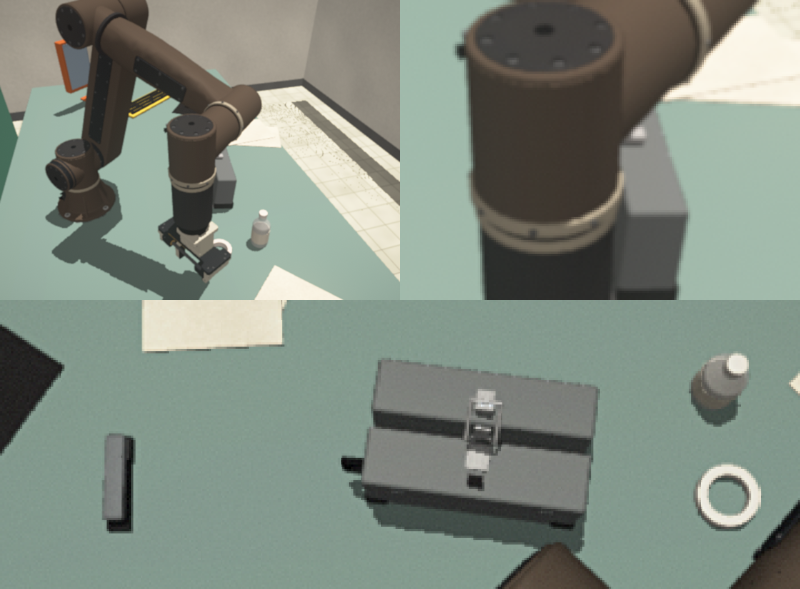

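Request:
move_arm(
  deltas=[
    [12, 34, 8, 0, 0, -6],
    [12, 34, 8, 0, 0, -6],
    [12, 34, 8, 0, 0, -6],
    [12, 34, 8, 0, 0, -6],
    [12, 34, 8, 0, 0, -6],
  ],
)

```text
t: 1.32
eef_pos: [0.3657, -0.4304, 0.445]
ee_rot: [-3.142, 0.0, 3.082]
force: [0.7, 0.5, 0.5]
width: 0.0875
```

Request:
move_arm(
  deltas=[
    [10, 35, 8, 0, 0, 0],
    [10, 35, 8, 0, 0, 0],
    [10, 35, 8, 0, 0, 0],
    [10, 35, 8, 0, 0, 0],
    [10, 35, 8, 0, 0, 0],
  ],
)

```text
t: 1.73
eef_pos: [0.4154, -0.2552, 0.4854]
ee_rot: [-3.141, 0.001, 3.088]
force: [1.3, 1.2, -0.0]
width: 0.0876
```

Request:
move_arm(
  deltas=[
    [0, 35, 4, 0, 0, 0],
    [0, 35, 4, 0, 0, 0],
    [0, 35, 4, 0, 0, 0],
    [0, 35, 4, 0, 0, 0],
    [0, 35, 4, 0, 0, 0],
  ],
)

```text
t: 2.15
eef_pos: [0.4149, -0.0804, 0.5053]
ee_rot: [3.141, 0.001, 3.088]
force: [0.8, -0.3, -0.0]
width: 0.088
```

Request:
move_arm(
  deltas=[
    [0, 35, 0, 0, 0, 0],
    [0, 35, 0, 0, 0, 0],
    [0, 35, 0, 0, 0, 0],
    [0, 35, 0, 0, 0, 0],
    [0, 35, 0, 0, 0, 0],
  ],
)

```text
t: 2.57
eef_pos: [0.4148, 0.0947, 0.5052]
ee_rot: [3.141, 0.001, 3.088]
force: [0.9, -0.5, 1.2]
width: 0.0875
```

Request:
move_arm(
  deltas=[
    [0, 35, 0, 0, 0, 0],
    [0, 30, 0, 0, 0, 0],
    [0, 30, 0, 0, 0, 0],
    [0, 20, 0, 0, 0, 0],
    [0, 0, 0, 0, 0, 0],
  ],
)

```text
t: 2.98
eef_pos: [0.4155, 0.2113, 0.5043]
ee_rot: [-3.142, -0.0, 3.09]
force: [0.6, 0.5, -0.7]
width: 0.0877
```

Run:
```python
from h import *
a=snap("side","s1.png");b=snap("top","t1.png")
s=arm.get_state(); print(s["t"],s["eef_pos"],s["ee_rot"],s["force"])
for n in("side","top"):
    for th in("case","pivot","lever_tip","loop_bar","keeper_mark","lid"):
        r=arm.spot_point(th,n) if th!="lid" else arm.spot_in(th,n);print(n,th,[(np.round(x["xy"],1).tolist(),round(x["score"],2)) for x in r[:2]])
e=np.zeros((300,800,3),np.uint8)
A=cv2.resize(a[170:290,230:390],(800,600),interpolation=3)
cv2.imwrite("pics/v2.png",A[...,::-1])
B=cv2.resize(b[140:245,240:380],(800,600),interpolation=3)
cv2.imwrite("pics/v3.png",B[...,::-1])
```

```text
3.0833 [0.41539196 0.20885985 0.50445928] [-3.14113995e+00 -3.69337660e-04  3.08943403e+00] [-0.58456514 -1.37713303  0.32879616]
side case [([289.9, 263.9], 0.57)]
side pivot [([286.8, 217.5], 0.94)]
side lever_tip [([291.3, 201.2], 0.46), ([290.3, 216.7], 0.41)]
side loop_bar [([300.5, 198.7], 0.57)]
side keeper_mark [([302.7, 219.8], 0.93)]
side lid [([311.0, 244.4], 0.84)]
top case [([312.6, 210.3], 0.6)]
top pivot [([312.5, 202.0], 0.93)]
top lever_tip [([316.1, 197.2], 0.47)]
top loop_bar [([319.3, 187.5], 0.58)]
top keeper_mark [([319.1, 190.3], 0.93), ([314.3, 203.2], 0.37)]
top lid [([315.2, 187.2], 0.97)]
```

View pics/v2.png

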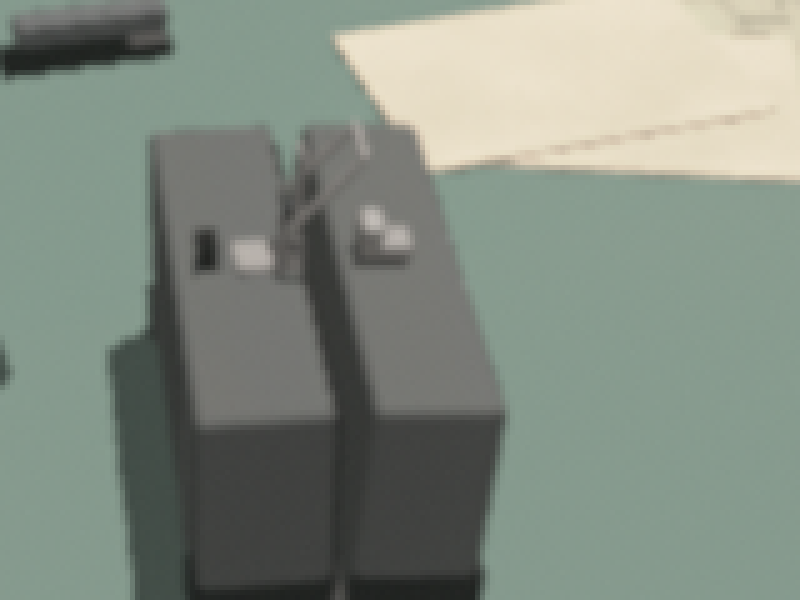

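View pics/v3.png

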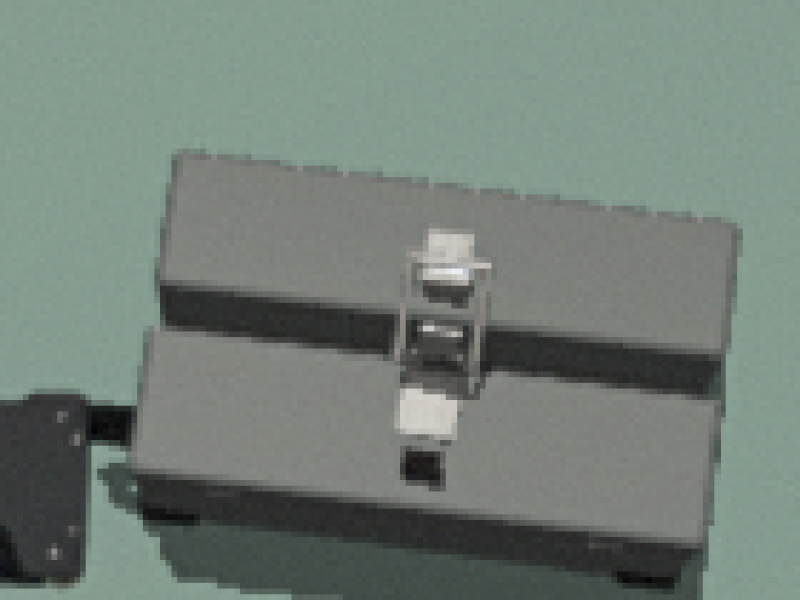

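```bash
cat >> h.py <<'E'
def top_crop(c): return (240+c[0]/5.714,140+c[1]/5.714)
def side_crop(c): return (230+c[0]/5,170+c[1]/5)
E
python3 - <<'E'
from h import *
loc=np.array([[-5,150],[-5,-150],[-85,150],[-85,-150]])/1e3
W=np.array([atz("top",top_crop(c),.16)[:2] for c in((150,328),(720,405),(135,470),(700,545))])
S=np.array([atz("side",side_crop(c),.16)[:2] for c in((270,127),(335,418),(152,135),(195,428))])
for X in(W,S):
    m,l=X.mean(0),loc.mean(0); A,B=X-m,loc-l
    th=np.arctan2((B[:,0]*A[:,1]-B[:,1]*A[:,0]).sum(),(A*B).sum()); R=np.array([[np.cos(th),-np.sin(th)],[np.sin(th),np.cos(th)]])
    o=m-R@l; print("yaw",np.degrees(th),"org",o,"res",(X-(loc@R.T+o)).round(4).tolist())
    print("pivot",o+R@[-.012,0])
    Ro,oo=R,o
for nm,x,y in (("pivot",(286.8,217.5),(312.5,202)),("mark",(302.7,219.8),(319.1,190.3)),("bar",(300.5,198.7),(319.3,187.5)),("barman",side_crop((362,140)),top_crop((450,266))),("tip",(291.3,201.2),(316.1,197.2)),("keeperlip",side_crop((383,237)),top_crop((452,270)))):
    P,e=tri(x,y); print(nm,P.round(4),round(e,4),"case",(R.T@(P[:2]-o)).round(4))
for n in("side","top"):
    for z in (.165,.17,.178): print(n,"mark",z,atz(n,(302.7,219.8) if n=="side" else (319.1,190.3),z).round(4))
E
```

```text
yaw -9.110563849948466 org [ 0.51560235 -0.04956864] res [[-0.0028, -0.0011], [-0.003, 0.0025], [0.0019, -0.005], [0.0038, 0.0037]]
pivot [ 0.50375374 -0.04766856]
yaw -9.46747478399703 org [ 0.51895055 -0.05931336] res [[-0.002, -0.002], [-0.0012, 0.0031], [0.0012, -0.0037], [0.002, 0.0026]]
pivot [ 0.507114   -0.05733951]
pivot [ 0.5112 -0.0377  0.1637] 0.005 case [-0.0113  0.0201]
mark [ 0.5505 -0.0591  0.1611] 0.0029 case [0.0311 0.0054]
bar [ 0.5422 -0.0557  0.2359] 0.0035 case [0.0224 0.0074]
barman [ 0.5466 -0.0546  0.2364] 0.007 case [0.0265 0.0092]
tip [ 0.517  -0.0464  0.2257] 0.0041 case [-0.0041  0.0124]
keeperlip [ 0.5603 -0.0594  0.1677] 0.0071 case [0.0408 0.0067]
side mark 0.165 [ 0.5503 -0.064   0.165 ]
side mark 0.17 [ 0.5479 -0.0706  0.17  ]
side mark 0.178 [ 0.5442 -0.0811  0.178 ]
top mark 0.165 [ 0.5481 -0.0586  0.165 ]
top mark 0.17 [ 0.547  -0.0583  0.17  ]
top mark 0.178 [ 0.5453 -0.0578  0.178 ]
```

Request:
move_arm(
  deltas=[
    [18, -27, 0, 0, 0, -1.24],
    [18, -27, 0, 0, 0, -1.24],
    [18, -27, 0, 0, 0, -1.24],
    [18, -27, 0, 0, 0, -1.24],
    [18, -27, 0, 0, 0, -1.24],
  ],
)

```text
t: 4.1
eef_pos: [0.5061, 0.0718, 0.5048]
ee_rot: [3.141, 0.0, 2.979]
force: [0.7, 0.9, -0.2]
width: 0.0875
```

Request:
move_arm(
  deltas=[
    [19, -27, -9, 0.58, 3.55, 0],
    [19, -27, -9, 0.58, 3.55, 0],
    [19, -27, -9, 0.58, 3.55, 0],
    [19, -27, -9, 0.58, 3.55, 0],
    [18, -29, -7, 0.58, 3.55, 0],
  ],
)

```text
t: 4.52
eef_pos: [0.6005, -0.0653, 0.4609]
ee_rot: [3.141, -0.317, 2.98]
force: [1.0, 1.6, 0.4]
width: 0.0878
```

Request:
move_arm(
  deltas=[
    [0, 0, -10, 0, 0, 0],
    [0, 0, -10, 0, 0, 0],
    [0, 0, -5, 0, 0, 0],
    [0, 0, 0, 0, 0, 0],
    [0, 0, 0, 0, 0, 0],
  ],
)

```text
t: 4.93
eef_pos: [0.599, -0.063, 0.4375]
ee_rot: [3.142, -0.313, 2.981]
force: [-0.1, -0.4, 0.5]
width: 0.0879
```

```bash
cat >> h.py <<'E'
from scipy.spatial.transform import Rotation as Ro
O=np.array([.5156,-.0496,0]); YAW=np.radians(-9.2); RC=Ro.from_euler("z",YAW).as_matrix()
def w2c(P): return RC.T@(np.array(P)-O)
def c2w(P): return RC@np.array(P)+O
def tip(back=.006):
    s=arm.get_state(); R=Ro.from_euler("xyz",s["ee_rot"]).as_matrix(); return s["eef_pos"]+R[:,2]*(.178-back),R,s
E
python3 - <<'E'
from h import *
a=snap("side","s2.png"); b=snap("top","t2.png")
p,R,s=tip(0); print(s["t"],s["eef_pos"],s["ee_rot"],s["force"],"tip world",p,"case",w2c(p)*1e3,"toolz case",RC.T@R[:,2],"tooly case",RC.T@R[:,1])
print("tip px",proj("side",p),"fingers",proj("side",p+R[:,1]*.044),proj("side",p-R[:,1]*.044))
print("pred bar",proj("side",c2w([.031,0,.2375])))
for th in("lever_tip","loop_bar","keeper_mark"):
    for n in("side","top"):
        r=arm.spot_point(th,n);print(n,th,[(np.round(x["xy"],1).tolist(),round(x["score"],2)) for x in r[:2]])
cv2.imwrite("pics/v4.png",cv2.resize(a[130:250,220:380],(800,600),interpolation=3)[...,::-1])
E
```

```text
5.0333 [ 0.59914798 -0.06298715  0.4382641 ] [ 3.14103289 -0.31137091  2.98138944] [ 0.53310765 -0.09448018 -0.39578305] tip world [ 0.5453294  -0.05418978  0.26882335] case [3.00807906e+01 2.22431888e-01 2.68823349e+02] toolz case [-3.06364047e-01  4.47301430e-04 -9.51914319e-01] tooly case [-1.95587891e-04  9.99999839e-01  5.32844654e-04]
tip px [301.07127354 188.81613799] fingers [298.76747645 180.94059182] [303.49841017 197.1133212 ]
pred bar [301.0984749 197.974262 ]
side lever_tip [([290.6, 198.4], 0.67)]
top lever_tip [([317.9, 197.1], 0.66)]
side loop_bar [([299.5, 202.1], 0.52)]
top loop_bar [([320.6, 187.4], 0.65)]
side keeper_mark [([303.9, 219.5], 0.82)]
top keeper_mark [([318.3, 191.4], 0.81)]
```

View pics/v4.png

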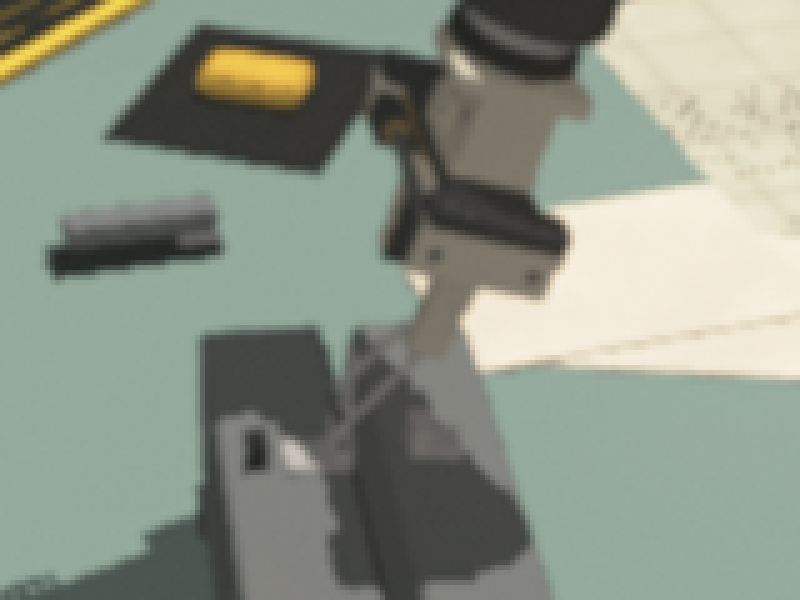

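Request:
move_arm(
  deltas=[
    [0, 0, -10, 0, 0, 0],
    [0, 0, -10, 0, 0, 0],
    [0, 0, -10, 0, 0, 0],
    [0, 0, -7, 0, 0, 0],
    [0, 0, 0, 0, 0, 0],
  ],
  claw=60,
  squeeze=8,
)

```text
t: 5.75
eef_pos: [0.5991, -0.0639, 0.397]
ee_rot: [-3.141, -0.318, 2.979]
force: [-0.3, -0.2, 0.0]
width: 0.0674
```

Request:
move_arm(
  deltas=[
    [0, 0, 0, 0, 0, 0],
    [0, 0, 0, 0, 0, 0],
    [0, 0, 0, 0, 0, 0],
    [0, 0, 0, 0, 0, 0],
    [0, 0, 0, 0, 0, 0],
  ],
  claw=255,
)

```text
t: 6.17
eef_pos: [0.6002, -0.0626, 0.4003]
ee_rot: [3.138, -0.311, 2.981]
force: [2.6, 7.8, 2.3]
width: 0.0424
```

Request:
move_arm(
  deltas=[
    [0, 0, 0, 0, 0, 0],
    [0, 0, 0, 0, 0, 0],
    [0, 0, 0, 0, 0, 0],
    [0, 0, 0, 0, 0, 0],
    [0, 0, 0, 0, 0, 0],
  ],
)

```text
t: 6.58
eef_pos: [0.6002, -0.0625, 0.4002]
ee_rot: [3.138, -0.311, 2.981]
force: [2.7, 6.9, 0.6]
width: 0.0422
```

Run:
```python
from h import *
a=snap("side","s3.png")
p,R,s=tip(0); print(s["t"],s["force"],s["width"],"case",w2c(p)*1e3)
p,R,s=tip(.006);print("bar assumed",w2c(p)*1e3)
cv2.imwrite("pics/v5.png",cv2.resize(a[140:240,240:360],(720,600),interpolation=3)[...,::-1])
```

```text
6.6333 [1.61541023 7.40544145 1.83663296] 0.04206519483864317 case [ 31.11699278   1.43077945 230.83141867]
bar assumed [ 32.95288429   1.41085954 236.54360788]
```

View pics/v5.png

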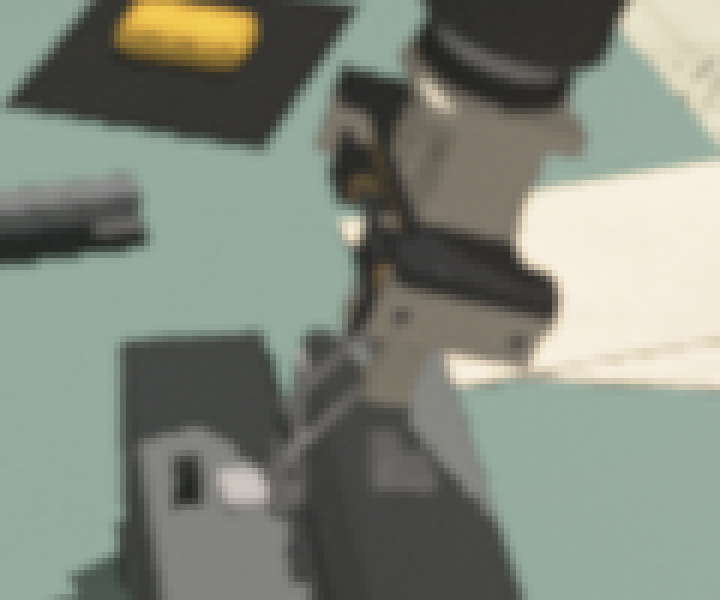

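Request:
move_arm(
  deltas=[
    [0, 2, 0, 0, 0, 0],
    [0, 0, 0, 0, 0, 0],
    [3.4, -0.5, -4.7, 0, 0, 0],
    [3.4, -0.5, -4.7, 0, 0, 0],
    [0, 0, 0, 0, 0, 0],
  ],
)

```text
t: 7.05
eef_pos: [0.6074, -0.0626, 0.3895]
ee_rot: [3.141, -0.313, 2.98]
force: [3.2, 4.8, 2.6]
width: 0.0422
```

```bash
cat > st.py <<'E'
from h import *
import sys
p,R,s=tip(.006); print("t",round(s["t"],2),"Fcase",(RC.T@s["force"]).round(1),"w",round(s["width"]*1e3,1),"bar",(w2c(p)*1e3).round(2))
b=w2c(p)*1e3; d=np.array([b[0]+12,b[2]-178]); r=np.hypot(*d); c=(256+r*r-3844)/(32*r)
if abs(c)<=1:
    ang=np.arctan2(d[1],d[0])+np.arccos(c); print("r",r.round(1),"lever est",round(np.pi-ang+.2,2))
else: print("r",r)
E
python3 st.py
```

```text
t 7.05 Fcase [2.4 5.3 2.6] w 42.2 bar [ 39.78   2.11 225.83]
r 70.5 lever est 1.68
```

Request:
move_arm(
  deltas=[
    [3.4, 0.5, -4.7, 0, 0, 0],
    [3.4, -0.5, -4.7, 0, 0, 0],
    [3.4, -0.5, -4.7, 0, 0, 0],
    [0, 0, 0, 0, 0, 0],
    [0, 0, 0, 0, 0, 0],
  ],
)

```text
t: 7.47
eef_pos: [0.6166, -0.0635, 0.375]
ee_rot: [-3.141, -0.316, 2.979]
force: [0.8, 2.6, -0.3]
width: 0.0422
```

```bash
python3 st.py
```

```text
t 7.47 Fcase [ 0.4  2.7 -0.3] w 42.2 bar [ 48.46   2.49 211.56]
r 69.2 lever est 1.83
```

Request:
move_arm(
  deltas=[
    [2.7, 0.1, -5, 0, 0, 0],
    [2.7, -0.4, -5, 0, 0, 0],
    [2.7, -0.4, -5, 0, 0, 0],
    [1, 0, -4, 0, 0, 0],
    [0, 0, 0, 0, 0, 0],
  ],
)

```text
t: 7.88
eef_pos: [0.6257, -0.0644, 0.3558]
ee_rot: [-3.141, -0.315, 2.979]
force: [-1.2, -1.1, 0.8]
width: 0.0421
```

Run:
```python
exec(open("st.py").read())
a=snap("side","s4.png")
cv2.imwrite("pics/v6.png",cv2.resize(a[160:250,250:360],(733,600),interpolation=3)[...,::-1])
```

```text
t 7.88 Fcase [-1.  -1.3  0.8] w 42.1 bar [ 57.69   2.98 192.29]
r 71.1 lever est 2.27
```

View pics/v6.png

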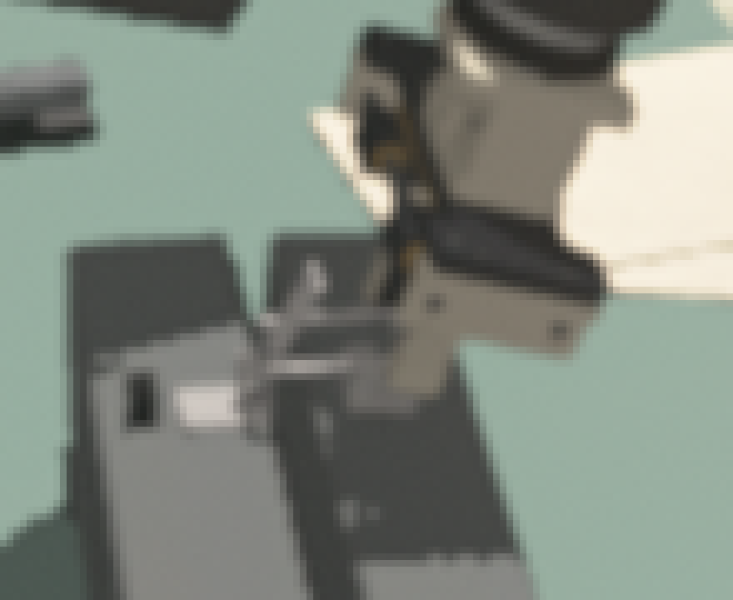

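Request:
move_arm(
  deltas=[
    [-0.7, 0, -4, 0, 0, 0],
    [-0.7, 0, -4, 0, 0, 0],
    [-0.6, 0, -3, 0, 0, 0],
    [0, 0, -2, 0, 0, 0],
    [0, 0, 0, 0, 0, 0],
  ],
)

```text
t: 8.35
eef_pos: [0.6239, -0.0641, 0.3439]
ee_rot: [3.142, -0.313, 2.98]
force: [3.4, -1.3, 0.6]
width: 0.0422
```

```bash
python3 st.py
```

```text
t 8.35 Fcase [ 3.5 -0.7  0.6] w 42.2 bar [ 56.32   3.07 180.27]
r 68.4 lever est 2.26
```

Request:
move_arm(
  deltas=[
    [0, 0, -0.5, 0, 0, 0],
    [0, 0, -0.5, 0, 0, 0],
    [0, 0, -0.5, 0, 0, 0],
    [0, 0, -0.5, 0, 0, 0],
    [0, 0, 0, 0, 0, 0],
  ],
)

```text
t: 8.77
eef_pos: [0.6236, -0.0641, 0.3421]
ee_rot: [3.142, -0.314, 2.98]
force: [3.2, -1.2, -0.4]
width: 0.0417
```

```bash
python3 st.py
```

```text
t 8.77 Fcase [ 3.3 -0.7 -0.4] w 41.7 bar [ 55.85   3.07 178.5 ]
r 67.9 lever est 2.25
```

Request:
move_arm(
  deltas=[
    [0, 0, -0.5, 0, 0, 0],
    [0, 0, -0.5, 0, 0, 0],
    [0, 0, -0.5, 0, 0, 0],
    [0, 0, -0.5, 0, 0, 0],
    [0, 0, 0, 0, 0, 0],
  ],
)

```text
t: 9.18
eef_pos: [0.6234, -0.064, 0.3399]
ee_rot: [-3.142, -0.315, 2.979]
force: [1.2, -1.4, -0.4]
width: 0.0424
```

Request:
move_arm(
  deltas=[
    [0, 0, -0.5, 0, 0, 0],
    [0, 0, -0.5, 0, 0, 0],
    [0, 0, -0.5, 0, 0, 0],
    [0, 0, 0, 0, 0, 0],
    [0, 0, 0, 0, 0, 0],
  ],
)

```text
t: 9.6
eef_pos: [0.6234, -0.064, 0.3384]
ee_rot: [-3.142, -0.315, 2.98]
force: [-0.4, -0.6, -0.3]
width: 0.0424
```

```bash
python3 st.py
```

```text
t 9.6 Fcase [-0.3 -0.7 -0.3] w 42.4 bar [ 55.51   3.06 174.88]
r 67.6 lever est 2.29
```

Request:
move_arm(
  deltas=[
    [0, 0, -0.5, 0, 0, 0],
    [0, 0, -0.5, 0, 0, 0],
    [0, 0, -0.5, 0, 0, 0],
    [0, 0, 0, 0, 0, 0],
    [0, 0, 0, 0, 0, 0],
  ],
)

```text
t: 10.02
eef_pos: [0.6235, -0.064, 0.337]
ee_rot: [-3.142, -0.315, 2.98]
force: [-2.4, -0.8, 1.6]
width: 0.0421
```

Request:
move_arm(
  deltas=[
    [0, 0, -0.5, 0, 0, 0],
    [0, 0, -0.5, 0, 0, 0],
    [0, 0, -0.5, 0, 0, 0],
    [0, 0, 0, 0, 0, 0],
    [0, 0, 0, 0, 0, 0],
  ],
)

```text
t: 10.43
eef_pos: [0.6236, -0.0641, 0.3356]
ee_rot: [-3.141, -0.314, 2.98]
force: [-2.7, -1.3, 0.6]
width: 0.0423
```

```bash
python3 st.py
```

```text
t 10.43 Fcase [-2.5 -1.7  0.6] w 42.3 bar [ 55.71   3.05 172.  ]
r 68.0 lever est 2.35
```

Request:
move_arm(
  deltas=[
    [0, 0, -0.5, 0, 0, 0],
    [0, 0, -0.5, 0, 0, 0],
    [0, 0, -0.5, 0, 0, 0],
    [0, 0, 0, 0, 0, 0],
    [0, 0, 0, 0, 0, 0],
  ],
)

```text
t: 10.85
eef_pos: [0.6237, -0.0641, 0.3341]
ee_rot: [-3.142, -0.314, 2.98]
force: [-3.4, -1.0, 1.8]
width: 0.0423
```

```bash
python3 st.py
```

```text
t 10.85 Fcase [-3.1 -1.5  1.8] w 42.3 bar [ 55.86   3.07 170.54]
r 68.3 lever est 2.39
```

Request:
move_arm(
  deltas=[
    [0, 0, -0.5, 0, 0, 0],
    [0, 0, -0.5, 0, 0, 0],
    [0, 0, -0.5, 0, 0, 0],
    [0, 0, 0, 0, 0, 0],
    [0, 0, 0, 0, 0, 0],
  ],
)

```text
t: 11.27
eef_pos: [0.6238, -0.0641, 0.3332]
ee_rot: [-3.142, -0.313, 2.98]
force: [-1.8, -0.7, 5.4]
width: 0.0423
```

```bash
python3 st.py
```

```text
t 11.27 Fcase [-1.6 -1.   5.4] w 42.3 bar [ 56.14   3.06 169.59]
r 68.7 lever est 2.43
```

Request:
move_arm(
  deltas=[
    [0, 0, 1.5, 0, 0, 0],
    [0, 0, 1, 0, 0, 0],
    [-1, 0.2, 0, 0, 0, 0],
    [-1, 0.2, 0, 0, 0, 0],
    [0, 0, 0, 0, 0, 0],
  ],
)

```text
t: 11.68
eef_pos: [0.6223, -0.0638, 0.3354]
ee_rot: [3.142, -0.311, 2.98]
force: [3.8, -2.2, -0.7]
width: 0.0421
```

```bash
python3 st.py
```

```text
t 11.68 Fcase [ 4.1 -1.5 -0.7] w 42.1 bar [ 54.89   3.17 171.66]
r 67.2 lever est 2.31
```

Request:
move_arm(
  deltas=[
    [-1, 0.2, 0.1, 0, 0, 0],
    [-1, 0.1, 0.1, 0, 0, 0],
    [-1, 0.2, 0.1, 0, 0, 0],
    [-1, 0.1, 0.1, 0, 0, 0],
    [0, 0, 0, 0, 0, 0],
  ],
)

```text
t: 12.1
eef_pos: [0.6179, -0.0631, 0.3357]
ee_rot: [3.142, -0.313, 2.98]
force: [3.4, -2.6, -0.9]
width: 0.0423
```

```bash
python3 st.py
```

```text
t 12.1 Fcase [ 3.8 -2.  -0.9] w 42.3 bar [ 50.27   3.12 172.05]
r 62.6 lever est 2.03
```

Request:
move_arm(
  deltas=[
    [-0.7, 0.1, 0, 0, 0, 0],
    [-0.7, 0.1, 0, 0, 0, 0],
    [-0.7, 0.1, 0, 0, 0, 0],
    [0, 0, 0, 0, 0, 0],
    [0, 0, 0, 0, 0, 0],
  ],
)

```text
t: 12.52
eef_pos: [0.6154, -0.0627, 0.3355]
ee_rot: [3.142, -0.314, 2.98]
force: [2.8, -2.1, 0.4]
width: 0.0423
```

```bash
python3 st.py
```

```text
t 12.52 Fcase [ 3.1 -1.6  0.4] w 42.3 bar [ 47.47   3.09 171.95]
r 59.8 lever est 1.86
```

Request:
move_arm(
  deltas=[
    [-0.5, 0.1, 0, 0, 0, 0],
    [-0.5, 0.1, 0, 0, 0, 0],
    [-0.5, 0.1, 0, 0, 0, 0],
    [0, 0, 0, 0, 0, 0],
    [0, 0, 0, 0, 0, 0],
  ],
)

```text
t: 12.93
eef_pos: [0.6139, -0.0625, 0.3355]
ee_rot: [-3.142, -0.314, 2.98]
force: [2.7, -2.6, -0.9]
width: 0.0419
```

```bash
python3 st.py
```

```text
t 12.93 Fcase [ 3.  -2.1 -0.9] w 41.9 bar [ 45.95   3.1  171.96]
r 58.3 lever est 1.77
```

Request:
move_arm(
  deltas=[
    [-0.5, 0.1, 0, 0, 0, 0],
    [-0.5, 0.1, 0, 0, 0, 0],
    [0, 0, 0, 0, 0, 0],
    [0, 0, 0, 0, 0, 0],
    [0, 0, 0, 0, 0, 0],
  ],
)

```text
t: 13.35
eef_pos: [0.613, -0.0623, 0.3355]
ee_rot: [-3.142, -0.314, 2.98]
force: [2.5, -2.2, -0.5]
width: 0.0423
```

```bash
python3 st.py
```

```text
t 13.35 Fcase [ 2.9 -1.8 -0.5] w 42.3 bar [ 44.98   3.12 171.94]
r 57.3 lever est 1.71
```

Request:
move_arm(
  deltas=[
    [-0.5, 0.1, 0, 0, 0, 0],
    [-0.5, 0.1, 0, 0, 0, 0],
    [0, 0, 0, 0, 0, 0],
    [0, 0, 0, 0, 0, 0],
    [0, 0, 0, 0, 0, 0],
  ],
)

```text
t: 13.77
eef_pos: [0.6123, -0.0621, 0.3357]
ee_rot: [-3.142, -0.313, 2.98]
force: [3.8, -3.4, -1.3]
width: 0.0423
```

```bash
python3 st.py
```

```text
t 13.77 Fcase [ 4.3 -2.8 -1.3] w 42.3 bar [ 44.46   3.15 172.02]
r 56.8 lever est 1.67
```

Request:
move_arm(
  deltas=[
    [-0.5, 0.1, 0, 0, 0, 0],
    [-0.5, 0.1, 0, 0, 0, 0],
    [0, 0, 0, 0, 0, 0],
    [0, 0, 0, 0, 0, 0],
    [0, 0, 0, 0, 0, 0],
  ],
)

```text
t: 14.18
eef_pos: [0.6117, -0.062, 0.3358]
ee_rot: [-3.142, -0.312, 2.98]
force: [7.5, -4.6, -1.5]
width: 0.042
```

```bash
python3 st.py
```

```text
t 14.18 Fcase [ 8.1 -3.3 -1.5] w 42.0 bar [ 44.16   3.17 172.1 ]
r 56.5 lever est 1.65
```

Request:
move_arm(
  deltas=[
    [0.5, 0, 0, 0, 0, 0],
    [0, 0, 0.5, 0, 0, 0],
    [0, 0, 0.5, 0, 0, 0],
    [0, 0, 0, 0, 0, 0],
    [0, 0, 0, 0, 0, 0],
  ],
)

```text
t: 14.6
eef_pos: [0.612, -0.062, 0.3366]
ee_rot: [-3.141, -0.313, 2.98]
force: [5.2, -4.3, -0.7]
width: 0.042
```

```bash
python3 st.py
```

```text
t 14.6 Fcase [ 5.8 -3.4 -0.7] w 42.0 bar [ 44.22   3.19 172.89]
r 56.5 lever est 1.64
```

Request:
move_arm(
  deltas=[
    [0, 0, 0.5, 0, 0, 0],
    [0, 0, 0.3, 0, 0, 0],
    [0, 0, 0, 0, 0, 0],
    [0, 0, 0, 0, 0, 0],
    [0, 0, 0, 0, 0, 0],
  ],
)

```text
t: 15.02
eef_pos: [0.612, -0.062, 0.3373]
ee_rot: [-3.141, -0.312, 2.979]
force: [4.9, -3.6, -2.6]
width: 0.042
```

```bash
python3 st.py
```

```text
t 15.02 Fcase [ 5.4 -2.7 -2.6] w 42.0 bar [ 44.26   3.19 173.67]
r 56.4 lever est 1.62
```

Request:
move_arm(
  deltas=[
    [0, 0, 0.4, 0, 0, 0],
    [0, 0, 0.3, 0, 0, 0],
    [0, 0, 0, 0, 0, 0],
    [0, 0, 0, 0, 0, 0],
    [0, 0, 0, 0, 0, 0],
  ],
)

```text
t: 15.43
eef_pos: [0.612, -0.062, 0.3376]
ee_rot: [-3.141, -0.313, 2.979]
force: [6.2, -4.2, -5.9]
width: 0.0424
```

```bash
python3 st.py
```

```text
t 15.43 Fcase [ 6.8 -3.1 -5.9] w 42.4 bar [ 44.21   3.21 173.91]
r 56.4 lever est 1.61
```

Request:
move_arm(
  deltas=[
    [0, 0, -0.8, 0, 0, 0],
    [0, 0, -0.6, 0, 0, 0],
    [0, 0, 0, 0, 0, 0],
    [0, 0, 0, 0, 0, 0],
    [0, 0, 0, 0, 0, 0],
  ],
)

```text
t: 15.85
eef_pos: [0.6119, -0.062, 0.3371]
ee_rot: [-3.141, -0.312, 2.98]
force: [5.3, -3.5, 0.9]
width: 0.042
```

```bash
python3 st.py
```

```text
t 15.85 Fcase [ 5.8 -2.6  0.9] w 42.0 bar [ 44.22   3.2  173.41]
r 56.4 lever est 1.63
```

Request:
move_arm(
  deltas=[
    [0, 0, 0, 0, 0, 0],
    [0, 0, 0, 0, 0, 0],
    [0, 0, 0, 0, 0, 0],
    [0, 0, 0, 0, 0, 0],
    [0, 0, 0, 0, 0, 0],
  ],
  claw=0,
)

```text
t: 16.27
eef_pos: [0.6113, -0.0617, 0.3365]
ee_rot: [3.141, -0.315, 2.98]
force: [0.4, 0.5, 0.1]
width: 0.07
```

```bash
python3 st.py
```

```text
t 16.27 Fcase [0.3 0.5 0.1] w 70.0 bar [ 43.16   3.48 172.93]
r 55.4 lever est 1.56
```

Request:
move_arm(
  deltas=[
    [1.8, -0.3, 5.7, 0, 0, 0],
    [3.7, -0.6, 11.4, 0, 0, 0],
    [3.7, -0.6, 11.4, 0, 0, 0],
    [3.7, -0.6, 11.4, 0, 0, 0],
    [6, -1, 20, 0, 0, 0],
  ],
)

```text
t: 16.68
eef_pos: [0.6301, -0.0649, 0.3961]
ee_rot: [-3.141, -0.317, 2.979]
force: [0.2, -0.2, -0.3]
width: 0.0875
```

Request:
move_arm(
  deltas=[
    [-11, 1.8, 5, -0.58, -3.55, 0],
    [-11, 1.8, 5, -0.58, -3.55, 0],
    [-11, 1.8, 5, -0.58, -3.55, 0],
    [-11, 1.8, 5, -0.58, -3.55, 0],
    [-11, 1.8, 5, -0.58, -3.55, 0],
  ],
  claw=255,
)

```text
t: 17.1
eef_pos: [0.575, -0.0559, 0.4224]
ee_rot: [3.141, 0.003, 2.98]
force: [0.2, 0.8, -0.0]
width: 0.0596
```

Request:
move_arm(
  deltas=[
    [0, 0, 0, 0, 0, 0],
    [0, 0, 0, 0, 0, 0],
    [0, 0, 0, 0, 0, 0],
    [0, 0, 0, 0, 0, 0],
    [0, 0, 0, 0, 0, 0],
  ],
)

```text
t: 17.52
eef_pos: [0.5762, -0.056, 0.4208]
ee_rot: [-3.141, -0.002, 2.979]
force: [0.6, -0.6, 0.6]
width: 0.0264
```

Run:
```python
from h import *
a=snap("side","s5.png")
p,R,s=tip(0); print(s["t"],s["force"].round(1),s["width"],s["ee_rot"],"tip case",w2c(p)*1e3)
print("tip px",proj("side",p))
for th,P in(("lever_tip",(-12+59*np.cos(np.pi-1.6),0,.178+.059)),):
    for n in("side",): print(th,[(x["xy"],x["score"]) for x in arm.spot_point(th,n)[:2]])
for L in(1.4,1.6,1.8): print(L,proj("side",c2w(np.array([-12-59*np.cos(L)+4*np.sin(L),3,178+59*np.sin(L)+4*np.cos(L)])/1e3)))
cv2.imwrite("pics/v7.png",cv2.resize(a[140:240,240:360],(720,600),interpolation=3)[...,::-1])
```

```text
17.5667 [ 0.  -0.4 -0.4] 0.02244237254425956 [-3.14109290e+00 -1.92598315e-03  2.97918167e+00] tip case [ 60.44884242   3.2610634  242.71236288]
tip px [310.95782636 195.23831174]
lever_tip [([287.1, 197.4], 0.6)]
1.4 [284.23485562 198.66486749]
1.6 [288.2627652  198.40008054]
1.8 [292.19248226 198.8154244 ]
```

View pics/v7.png

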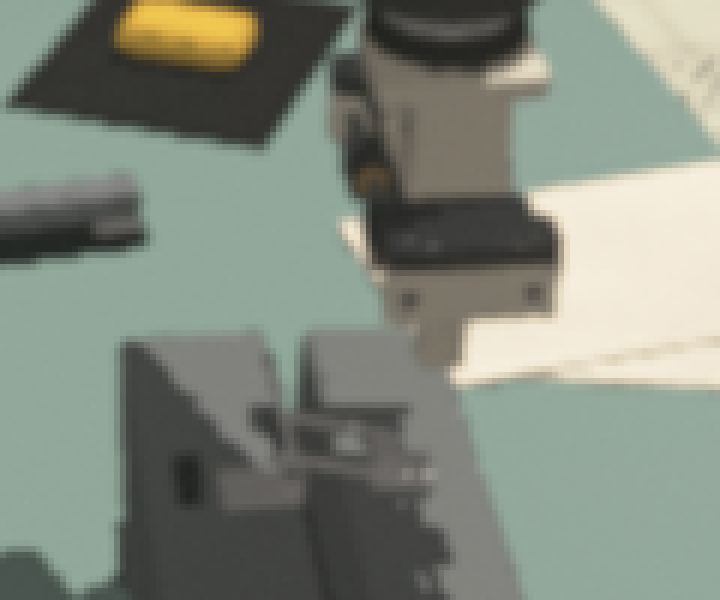

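Run:
```python
from h import *
a=cv2.imread("pics/s5.png")
c=cv2.resize(a[185:230,265:325],(800,600),interpolation=3)
c=np.clip(c.astype(float)*1.6-20,0,255).astype(np.uint8)
for L,col in((1.3,(0,0,255)),(1.6,(0,255,0))):
    for r in(0,59):
        q=proj("side",c2w(np.array([-12-r*np.cos(L),0,178+r*np.sin(L)])/1e3)); cv2.circle(c,(int((q[0]-265)*13.33),int((q[1]-185)*13.33)),5,col,-1)
cv2.imwrite("pics/v8.png",c)
```

```text
(no output)
```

View pics/v8.png

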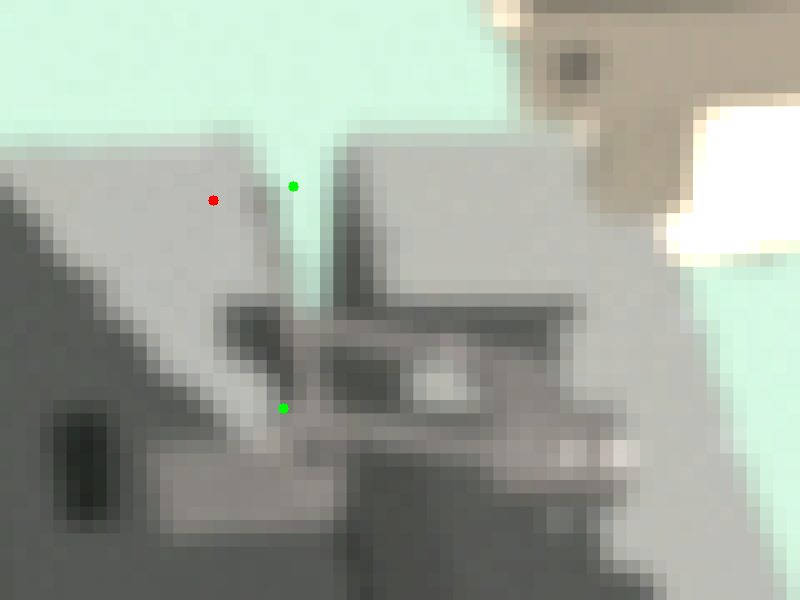

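Request:
move_arm(
  deltas=[
    [-11, 1.8, -5, 0, 0, 0],
    [-11, 1.8, -4, 0, 0, 0],
    [-11, 1.8, -3, 0, 0, 0],
    [-11, 1.8, -1, 0, 0, 0],
    [-8, 1.3, 0, 0, 0, 0],
  ],
)

```text
t: 18.03
eef_pos: [0.5227, -0.0474, 0.4081]
ee_rot: [-3.141, -0.001, 2.979]
force: [0.0, -1.3, 0.0]
width: 0.0001
```

```bash
cat > st2.py <<'E'
from h import *
p,R,s=tip(0); c=w2c(p)*1e3-[9.5,0,0]; f=RC.T@s["force"]
L=np.arctan2(c[2]-178,-(c[0]+12)); r=np.hypot(c[2]-178,c[0]+12)
print("t",round(s["t"],2),"F",f.round(1),"corner",c.round(1),"ang",L.round(2),"lever~",round(L-np.arcsin(4/r),2),"r",r.round(1),"Ftan",round(f@[np.sin(L),0,np.cos(L)],1),"w",s["width"])
E
python3 st2.py
```

```text
t 18.03 F [ 0.2 -1.2  0. ] corner [ -3.1   3.2 230.1] ang 1.74 lever~ 1.67 r 52.8 Ftan 0.2 w 0.00014249605826208362
```

Request:
move_arm(
  deltas=[
    [-3, 0.5, 0, 0, 0, 0],
    [-3, 0.5, 0, 0, 0, 0],
    [-3, 0.5, 0, 0, 0, 0],
    [-3, 0.5, 0, 0, 0, 0],
    [-3, 0.5, -0.3, 0, 0, 0],
  ],
)

```text
t: 18.45
eef_pos: [0.5087, -0.0449, 0.4085]
ee_rot: [3.141, 0.001, 2.98]
force: [3.0, -0.3, -1.2]
width: 0.0006
```

```bash
python3 st2.py
```

```text
t 18.45 F [ 3.   0.2 -1.2] corner [-16.9   3.6 230.5] ang 1.48 lever~ 1.4 r 52.7 Ftan 2.9 w 0.0006260220775623257
```

Request:
move_arm(
  deltas=[
    [-3, 0.5, -0.4, 0, 0, 0],
    [-3, 0.5, -0.6, 0, 0, 0],
    [-3, 0.5, -0.9, 0, 0, 0],
    [-3, 0.5, -1.1, 0, 0, 0],
    [-2.9, 0.5, -1.3, 0, 0, 0],
  ],
)

```text
t: 18.87
eef_pos: [0.4943, -0.0424, 0.4045]
ee_rot: [3.141, 0.003, 2.98]
force: [7.1, -2.4, -1.5]
width: 0.0005
```

```bash
python3 st2.py
```

```text
t 18.87 F [ 7.4 -1.2 -1.5] corner [-31.1   3.7 226.5] ang 1.2 lever~ 1.12 r 52.2 Ftan 6.3 w 0.00048522623293078073
```

Request:
move_arm(
  deltas=[
    [-2.9, 0.5, -1.3, 0, 0, 0],
    [-2.8, 0.5, -1.5, 0, 0, 0],
    [-2.7, 0.4, -1.7, 0, 0, 0],
    [-2.6, 0.4, -1.8, 0, 0, 0],
    [-2.5, 0.4, -2, 0, 0, 0],
  ],
)

```text
t: 19.28
eef_pos: [0.4813, -0.0402, 0.3968]
ee_rot: [3.141, 0.005, 2.98]
force: [7.4, -2.1, 0.8]
width: 0.0004
```

```bash
python3 st2.py
```

```text
t 19.28 F [ 7.6 -0.9  0.8] corner [-44.    3.9 218.9] ang 0.91 lever~ 0.83 r 51.9 Ftan 6.5 w 0.00035470984280536487
```

Request:
move_arm(
  deltas=[
    [-2.4, 0.4, -2, 0, 0, 0],
    [-2.2, 0.4, -2.2, 0, 0, 0],
    [-2, 0.3, -2.4, 0, 0, 0],
    [-1.9, 0.3, -2.5, 0, 0, 0],
    [-1.8, 0.3, -2.6, 0, 0, 0],
  ],
)

```text
t: 19.7
eef_pos: [0.4706, -0.0385, 0.385]
ee_rot: [3.141, 0.004, 2.98]
force: [4.8, -1.2, 2.4]
width: 0.0006
```

```bash
python3 st2.py
```

```text
t 19.7 F [ 4.9 -0.4  2.4] corner [-55.    3.9 207. ] ang 0.59 lever~ 0.52 r 51.9 Ftan 4.7 w 0.0006124443915759327
```

Request:
move_arm(
  deltas=[
    [-1.7, 0.3, -2.8, 0, 0, 0],
    [-1.5, 0.2, -3, 0, 0, 0],
    [-1.3, 0.2, -3.1, 0, 0, 0],
    [-1.1, 0.2, -3.2, 0, 0, 0],
    [-0.9, 0.1, -3.3, 0, 0, 0],
  ],
)

```text
t: 20.12
eef_pos: [0.4625, -0.0376, 0.3677]
ee_rot: [-3.141, -0.002, 2.979]
force: [-0.4, -0.3, -0.2]
width: 0.0007
```

```bash
python3 st2.py
```

```text
t 20.12 F [-0.4 -0.4 -0.2] corner [-64.2   3.2 189.7] ang 0.22 lever~ 0.15 r 53.5 Ftan -0.3 w 0.0006726354760053496
```

Request:
move_arm(
  deltas=[
    [0, 0, -2, 0, 0, 0],
    [0, 0, -2, 0, 0, 0],
    [0, 0, -1.5, 0, 0, 0],
    [0, 0, -1, 0, 0, 0],
    [0, 0, 0, 0, 0, 0],
  ],
)

```text
t: 20.53
eef_pos: [0.4632, -0.0376, 0.3617]
ee_rot: [-3.141, -0.001, 2.979]
force: [-0.4, -0.4, -0.1]
width: 0.0004
```

```bash
python3 st2.py
```

```text
t 20.53 F [-0.3 -0.4 -0.1] corner [-63.3   3.4 183.7] ang 0.11 lever~ 0.03 r 51.6 Ftan -0.1 w 0.0003921605435473449
```

Request:
move_arm(
  deltas=[
    [0, 0, -1, 0, 0, 0],
    [0, 0, -1, 0, 0, 0],
    [0, 0, -0.5, 0, 0, 0],
    [0, 0, 0, 0, 0, 0],
    [0, 0, 0, 0, 0, 0],
  ],
)

```text
t: 20.95
eef_pos: [0.4633, -0.0376, 0.3603]
ee_rot: [3.141, 0.001, 2.98]
force: [-2.3, 0.9, 6.7]
width: 0.0007
```

```bash
python3 st2.py
```

```text
t 20.95 F [-2.5  0.5  6.7] corner [-63.    3.5 182.3] ang 0.08 lever~ 0.01 r 51.1 Ftan 6.5 w 0.000691203874097339
```

Request:
move_arm(
  deltas=[
    [0, 0, -0.8, 0, 0, 0],
    [0, 0, 0, 0, 0, 0],
    [0, 0, 2, 0, 0, 0],
    [0, 0, 10, 0, 0, 0],
    [0, 0, 20, 0, 0, 0],
  ],
)

```text
t: 21.37
eef_pos: [0.4626, -0.0377, 0.3897]
ee_rot: [-3.14, -0.004, 2.979]
force: [1.1, 0.4, -0.5]
width: 0.0004
```

Request:
move_arm(
  deltas=[
    [-20, 10, 20, 0, 0, 0],
    [-15, 25, 20, 0, 0, 0],
    [0, 30, 20, 0, 0, 0],
    [0, 30, 10, 0, 0, 0],
    [0, 30, 0, 0, 0, 0],
  ],
)

```text
t: 21.78
eef_pos: [0.4281, 0.0885, 0.4645]
ee_rot: [3.138, 0.005, 2.979]
force: [1.4, 0.1, 0.4]
width: 0.0002
```

Request:
move_arm(
  deltas=[
    [0, 30, 0, 0, 0, 0],
    [0, 30, 0, 0, 0, 0],
    [0, 30, 0, 0, 0, 0],
    [0, 20, 0, 0, 0, 0],
    [0, 0, 0, 0, 0, 0],
  ],
)

```text
t: 22.2
eef_pos: [0.4284, 0.2005, 0.461]
ee_rot: [3.141, 0.0, 2.982]
force: [-0.5, -0.1, 0.8]
width: 0.0005
```

Run:
```python
from h import *
a=snap("side","s6.png"); b=snap("top","t6.png"); s=arm.get_state(); print(s["t"],s["eef_pos"],s["force"])
for th in("lever_tip","loop_bar","keeper_mark"):
    for n in("side","top"): print(th,n,[(np.round(x["xy"],1),round(x["score"],2)) for x in arm.spot_point(th,n)[:1]])
A=cv2.resize(a[185:245,265:325],(400,400),interpolation=3);B=cv2.resize(b[170:230,285:345],(400,400),interpolation=3)
cv2.imwrite("pics/v9.png",np.hstack([A,B])[...,::-1])
for n,f in(("tape","t"),("sanitiser","t"),("stapler","t")): print(n,[np.round(x["xy"],1) for x in arm.spot_point(n,"top")[:1]])
```

```text
22.3 [0.42814382 0.1981371  0.46093507] [-0.4646707   0.13541681 -0.20084951]
lever_tip side [(array([266. , 213.8]), 0.53)]
lever_tip top [(array([314.4, 222.7]), 0.53)]
loop_bar side [(array([298.7, 217.4]), 0.44)]
loop_bar top [(array([319.5, 188.7]), 0.63)]
keeper_mark side []
keeper_mark top [(array([315.5, 194.6]), 0.77)]
tape [array([424.7, 231.8])]
sanitiser [array([418.3, 178. ])]
stapler [array([148.4, 220.8])]
```

View pics/v9.png

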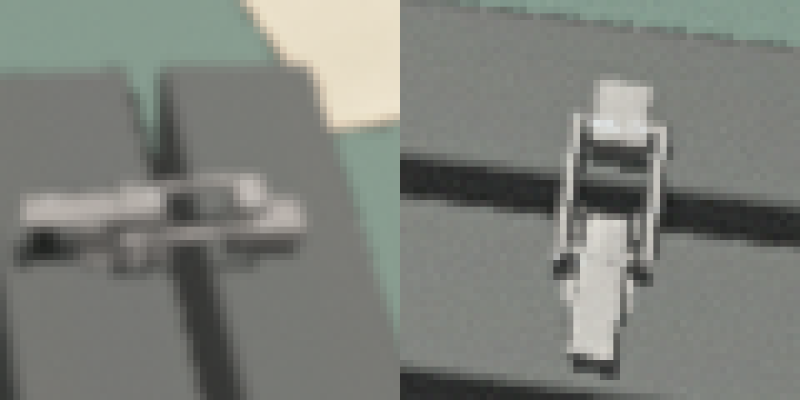

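The lever lies flat along -x at about (262–290, 217) in the side view. The loop is hooked under the keeper's lip, with the bar at about (318, 188) in the top view, and the seam gap has narrowed. The robot is clear of everything.

```bash
python3 -c "
from station import arm
print(arm.job_done())"
```

```text
the job is handed in; nothing more can be done
None
```

The latch is closed and the job is handed in, at about 22 s of the 61 s allowed; no verdict was reported.

- **Hooking:** I pinched the loop at the bar's ends, carried it over the keeper and felt the foot. I then drew it back onto the bearing face. The wrist read 8.1 N at most there, of which about 3 N was hinge friction. That puts the load on the keeper at about 5 N, right at the limit, before I eased off. Raising the bar met about 6 N of resistance, which showed it was under the lip.
- **Closing:** I pushed the lever over with the closed fingertips. The force stayed at about 7.5 N or less in every reading until the lever snapped over centre. A final touch found it on its stop, at about 0 rad. I then pressed 0.8 mm further without reading the force.
- **Last checks:** The final pictures show the lever flat, the bar under the keeper's lip, the lid gap narrowed and the robot clear. I did not measure the lid angle. The network put the tape and sanitiser within about 2 px of their first readings. It put the stapler about 5 px off, probably detection error, since the robot never touched the stapler.

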